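Poise a base plate over its pocket

TASK

The black slotted base plate is lying on its own to the right of the low black beam screen; pick it up and carry it over the top of the screen (not round its ends) to the aluminium nest with the rectangular pocket - not the one with the round bore. Stop with the plate hovering level about 1 cm above the pocket, centred on it with its long side along the pocket's long side, touching neither nest: I want to check the fit before it goes in. Finish still holding it there, motionless, and do not touch the screen or disturb the lens, the dropper bottle or the post holder.

Things in the scene. Friction and masses are not known exactly. Their poses are not given: they have to be found in the camera images.
- base_plate: Black slotted base plate, a flat block 36 mm (its x) by 65 mm (its y) by 10 mm high, about 0.06 to 0.13 kg, loose, lying flat on the table to the right (-y side) of the screen. Origin at the centre of its underside; z up. Grip it across its 36 mm width, fingers closing along its x. It may be turned half round.
- screen: Low upright beam screen, fixed to the table: a thin black panel between two steel posts on a flat aluminium foot. 240 mm long along its x, 30 mm wide at the foot (y), the panel 5 mm and the end posts 12 mm thick, top 90 mm above the table. Origin at the centre of its underside; its +y points to the nests' side, its -y to the plate's side.
- pocket_nest_mouth (a point): Centre of the rectangular pocket's mouth, level with the flat top face of its nest, 16 mm above the table. x along the pocket's short side (38 mm), y along its long side (67 mm), z up; the pocket is 7 mm deep.
- pocket_nest: Aluminium nest with the rectangular pocket, fixed: a block 64 mm (x) by 100 mm (y) by 16 mm high, origin at the centre of its underside. Which of the two places it stands in varies. Beyond the work (from about x = 0.65 m) stands a tall black enclosure, and left of the work (from about y = 0.27 m) a grey drawer unit: keep the arm clear of both.
- round_nest: The other aluminium nest, fixed, same outer block 64 x 100 x 16 mm but with a round bore of 36 mm diameter; not the target. Origin at the centre of its underside.
- lens: Lens in a black ring, 33 mm diameter, 15 mm high, loose, left of the nests; a bystander. Origin at the centre of its underside.
- dropper_bottle: Amber dropper bottle with black cap, 26 mm diameter, 46 mm high, loose, right of the far end of the screen; a bystander. Origin at the centre of its underside.
- holder: Black upright post holder with a side thumbscrew, 25 x 37 mm, 50 mm high, loose, left of the nests; a bystander. Origin at the centre of its underside.
Mind the look-alikes: they are no part of the job. Leave any blue look-alike of the base_plate alone.

How it is judged:
By the outcome, as a careful person would: the job done as asked, in the order asked, and still so for the second after the job is handed in, while the arm keeps its last pose, push and grip.
It also fails if it takes over 42 s, if anything falls off the work surface, if the arm or the gripper's body presses on something with over 40 N, if the wrist force passes 120 N, or if a joint passes its speed limit or range.

ROBOT

A 6-joint arm with a two-finger parallel gripper is mounted at the origin on a cart in front of the work surface, level with it; the furniture and walls round the work are solid. World frame = base frame: x ahead of the robot, y to its left, z up, the work surface at z = 0. Lengths are in m, angles in rad, forces in N, time in s.
With the tool pointing down it reaches from about 0.375 to 0.975 m from the base axis. Payload 3.8 kg.
Tool frame: the origin (TCP) lies at the very end of the fingers, on their centre line; the grasp point (between the pads) lies 19 mm behind it; z points along the fingers, y is the line along which they close (so a half turn about z gives the same grasp; the last joint's range is limited). The gripper opens to 85 mm and grips with 20 to 120 N. Pads are 22 mm wide; open, the fingers measure 114 mm over their backs; the gripper's body (76 mm by 85 mm) begins 54 mm behind the grasp point. The pads swing forward as they close: fully open they stand 13 mm farther back than shut.
Start: joints at [-1.221, 0.264, 1.604, -0, 1.274, -0.037], TCP at [0.255, -0.625, 0.231] pointing down, gripper open.
Joint ranges: [-2.63, 2.63], [-0.94, 2.18], [0.31, 2.57], [-1.31, 4.45], [0, 2.66], [-2.55, 2.55]. Speed limits (rad/s): [2.57, 2.57, 3.14, 3.14, 3.14, 3.14].

INTERFACE

Orientations are given as [roll, pitch, yaw] about the fixed x, y, z axes, in that order (R = Rz(yaw) Ry(pitch) Rx(roll)).
In Python, from cell import * gives the robot as it stands.
- The arm moves only by the tool arm_command, never from a script. Its argument "series" is text: rows parted by semicolons, each of 5 numbers parted by spaces: the opening, from 0 (shut) to 1 (fully open), then the shift along the world's x, y, z in units of 50 mm (1.0 is 50 mm), then the turn about the world's z in units of 0.08 rad (1.0 is 0.08 rad). In form: hand tx ty tz twist; .... A call has 1 to 20 rows; each row shifts and turns the commanded pose from where the row before left it; what a row does not reach is not made up. A row lasts 1/10 s, in which the tool goes at most 50 mm and 8.59 degrees, less where a joint would pass 70% of its speed; a pose out of reach is approached as far as the arm can. A call with a number of a shift or a turn outside -1 to 1 is refused whole. A call with a gripper value outside its range is refused whole. The fingers move at their own pace and stop on an object; "newtons" is the grip in N (left out, the last holds). Time passes only in rows, so rows that do not move let the fingers close. It gives the time, the measured TCP pose, the force, the opening and the grip force at its end, in the units of the state.
- get_obs(): the state, without advancing time (a new reading comes with each control period).
- grab_frame(name): name is "scene" or "top" or "wrist"; returns the picture (480x640x3 uint8, red, green, blue); there is no depth.
- camera_model(name): a dict with "K" (3x3 intrinsics, pixels), "xyz" and "orientation" of the camera in the world; the wrist camera has in their place "tool_from_camera" (4x4, takes a point from camera to tool coordinates, whose origin is the TCP and whose axes are the flange's). Camera axes: x right, y down, z forward; pixel columns grow to the right and rows downward; lengths in m; the calibration is good to about 2 mm. A picture is of the moment at which its call begins: read the wrist's pose just before it. camera_model takes no time and is no camera call.
- sign_off(): hands the job in; it is judged then, once.
The state is a dict: "clock": time; "joints": joint angles; "qd": joint speeds; "tau": joint torques, N m; "tcp_pos": TCP position; "ee_rot": TCP orientation; "force": force on the tool from outside, world axes, zero at the start; "moment": the same for the moment, N m; "gripper_width": opening from 0.0 (shut) to 1.0 (fully open); "finger_force": force on a finger pad.
Only numpy, scipy, OpenCV 4.12 (cv2) and the standard library are available. Lean on these libraries where they do the work, as an engineer would, in place of code of your own. Each camera call takes 0.05 s, during which the arm holds its last target. There are 200 camera calls.

## Working session

There is one attempt and no reset: what is moved stays moved. The work goes in short steps, Python scripts to look and compute and a tool call to move; the robot and the scene stay as the last step left them, time stands still between calls to the robot, and variables do not carry over. Pictures are saved under pics/ and viewed, at most 10 in all, crops included, and the job is handed in when it is done.

Besides the shell and the picture viewer there is one more tool, called after "Emit:" by a JSON object that holds its "api" and its "payload". arm_command: Moves the arm, as the interface text tells. Its arguments: {"type":"object","properties":{"series":{"type":"string"},"newtons":{"type":"number"}},"required":["series"]}

```bash
mkdir -p pics; cat > h.py <<'E'
from cell import *
import numpy as np, cv2
from scipy.spatial.transform import Rotation as R
def cam(name,obs=None):
    m=camera_model(name);K=np.array(m["K"])
    if name=="wrist":
        o=obs or get_obs();T=np.eye(4);T[:3,:3]=R.from_euler('xyz',o["ee_rot"]).as_matrix();T[:3,3]=o["tcp_pos"]
        T=T@np.array(m["tool_from_camera"]);return K,T[:3,:3],T[:3,3]
    r=np.array(m["orientation"]); r=r if r.shape==(3,3) else R.from_euler('xyz',r).as_matrix()
    return K,r,np.array(m["xyz"])
def ray(c,u,v): K,r,p=c;d=r@np.linalg.solve(K,[u,v,1.]);return p,d/np.linalg.norm(d)
def atz(c,u,v,z): p,d=ray(c,u,v);return p+d*(z-p[2])/d[2]
def tri(*cuv):
    A=np.zeros((3,3));b=np.zeros(3)
    for c,u,v in cuv: p,d=ray(c,u,v);M=np.eye(3)-np.outer(d,d);A+=M;b+=M@p
    return np.linalg.solve(A,b)
def proj(c,X): K,r,p=c;q=K@(r.T@(np.array(X)-p));return q[:2]/q[2]
E
python3 - <<'E'
from h import *
print(get_obs())
for n in("scene","top"):
    cv2.imwrite(f"pics/{n}0.png",grab_frame(n)[:,:,::-1]); print(n,camera_model(n))
print(camera_model("wrist"))
E
```

```text
{'clock': 0.0, 'joints': array([-1.22087136e+00,  2.64757737e-01,  1.60540051e+00,  2.31315484e-05,
        1.27371849e+00, -3.69154733e-02]), 'qd': array([ 1.01262055e-03, -4.14931695e-04,  4.38252087e-05,  7.39964111e-04,
        4.35869762e-04, -1.44153420e-03]), 'tau': array([ 9.71329755e-04, -5.15108585e+01, -3.67315257e+01,  6.70788864e-06,
        1.31217009e-02,  2.18337868e-05]), 'tcp_pos': array([ 0.25439151, -0.62441726,  0.22994465]), 'ee_rot': array([-3.13931095e+00, -1.06386260e-04,  3.86833524e-01]), 'force': array([ 0.11799464, -0.30969324, -0.21282271]), 'moment': array([ 0.00728051,  0.00485857, -0.04359446]), 'finger_force': 0.0, 'gripper_width': 0.9981772339053898}
scene {'K': array([[542.16311578,   0.        , 323.07836419],
       [  0.        , 542.16311578, 249.24122205],
       [  0.        ,   0.        ,   1.        ]]), 'xyz': array([0.01642775, 0.40004466, 0.79287323]), 'orientation': array([-2.42657402e+00,  1.18774346e-03, -2.26271874e+00])}
top {'K': array([[540.24933834,   0.        , 313.62339419],
       [  0.        , 540.24933834, 237.62537651],
       [  0.        ,   0.        ,   1.        ]]), 'xyz': array([ 0.27111   , -0.01385227,  1.07092132]), 'orientation': array([-2.93591949e+00, -2.24592092e-03, -1.61019072e+00])}
{'K': array([[406.88781972,   0.        , 317.08019103],
       [  0.        , 406.88781972, 241.45272221],
       [  0.        ,   0.        ,   1.        ]]), 'tool_from_camera': array([[ 3.27204982e-05, -9.55802981e-01, -2.94007927e-01,
         7.45554182e-02],
       [ 9.99999956e-01, -5.56710894e-05,  2.92274738e-04,
        -3.48330992e-05],
       [-2.95724808e-04, -2.94007924e-01,  9.55802936e-01,
        -1.42479615e-01],
       [ 0.00000000e+00,  0.00000000e+00,  0.00000000e+00,
         1.00000000e+00]])}
```

View pics/scene0.png

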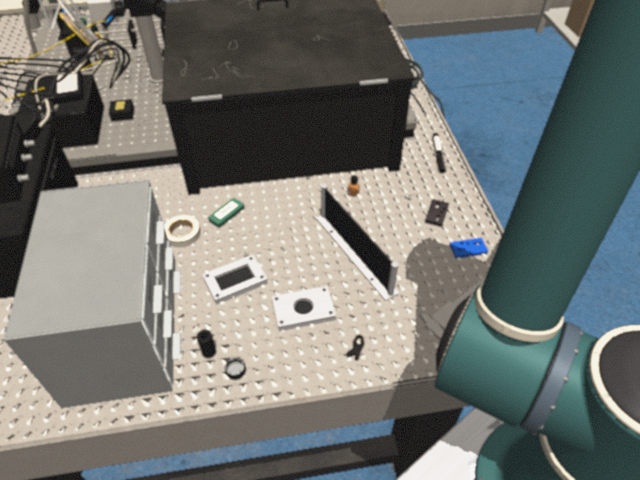

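View pics/top0.png

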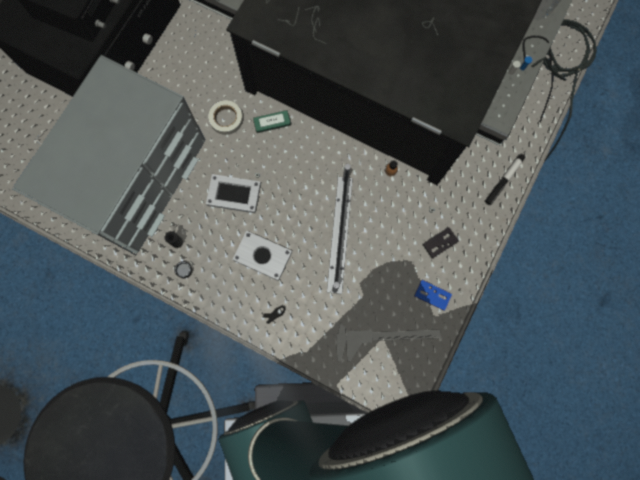

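The scene view shows the black plate at about (437,212), the blue look-alike at (469,247), the rectangular nest at (235,277), the round nest at (303,306), and the screen from (322,205) to (392,290). In the top view they are at: plate (440,243), blue (433,293), rectangular nest (234,193), round nest (262,255), screen (347,172)-(335,290).

Things that could be mistaken for the plate: the blue plate at top (433,293), the marker at (505,180) and the green box at (272,121). I choose the black slotted plate at (440,243).

```bash
python3 - <<'E'
import cv2,numpy as np
t=cv2.imread("pics/top0.png");s=cv2.imread("pics/scene0.png")
def cr(i,x,y,w=80,h=60):
    return cv2.resize(i[y:y+h,x:x+w],(400,300),interpolation=cv2.INTER_CUBIC)
a=np.vstack([np.hstack([cr(t,400,213),cr(s,397,182)]),np.hstack([cr(t,194,163),cr(s,195,247)])])
cv2.imwrite("pics/c1.png",a)
E
```

```text
(no output)
```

View pics/c1.png

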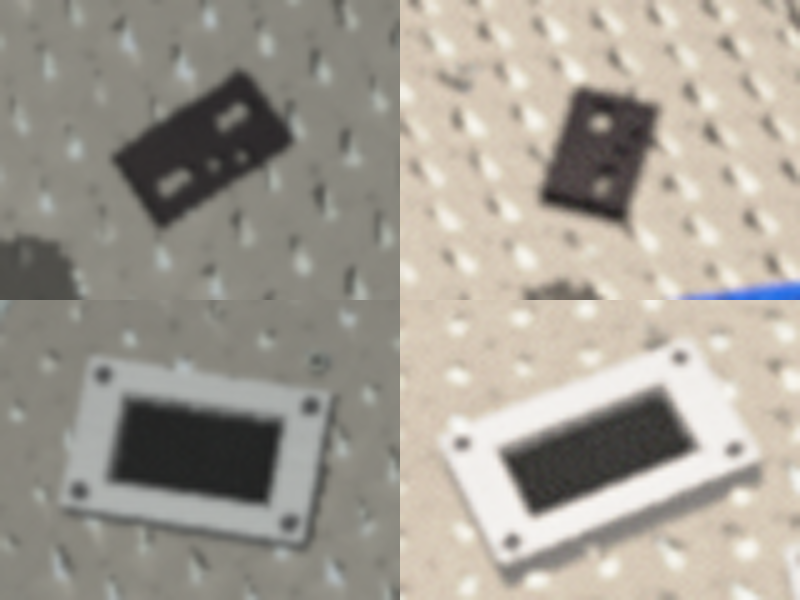

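The choice holds: it is black with two slots. Now triangulate its top corners, and the nest by its four screw holes and pocket corners.

```bash
python3 - <<'E'
from h import *
T=cam("top");S=cam("scene")
f=lambda x,y,ox,oy,cx,cy:((x-cx+.5)/5-.5+ox,(y-cy+.5)/5-.5+oy)
def go(tp,sp,to,so,cy):
    P=[]
    for a,b in zip(tp,sp):
        P.append(tri((T,*f(*a,*to,0,cy)),(S,*f(*b,*so,400,cy))))
    P=np.array(P);print(P.round(4),"mean",P.mean(0).round(4));
    return P
P=go([(112,158),(162,228),(294,140),(242,70)],[(545,195),(628,212),(658,104),(578,88)],(400,213),(397,182),0)
N=go([(103,375),(79,490),(290,522),(311,405)],[(462,443),(512,541),(734,450),(680,356)],(194,163),(195,247),300)
K=go([(123,397),(110,482),(268,502),(283,417)],[(502,450),(534,516),(696,447),(664,386)],(194,163),(195,247),300)
for Q in(P,N,K):
    l=(Q[0]+Q[1]-Q[2]-Q[3])/2;w=(Q[0]+Q[3]-Q[1]-Q[2])/2
    print(np.linalg.norm(l),np.linalg.norm(w),"yaw of y axis-90:",np.arctan2(-l[0],l[1]),"x",np.arctan2(w[1],w[0]))
for z,(u,v) in((0.09,(349,170)),(0.09,(338,290)),):print("screen",atz(T,u,v,z))
print("screen scene",atz(S,323,190,.09),atz(S,394,265,.09), "tip",atz(T,391,168,.03))
# direct planes
print([atz(T,*f(*a,400,213,0,0),.01).round(4) for a in[(112,158),(162,228),(294,140),(242,70)]])
E
```

```text
[[ 0.4705 -0.2424  0.0061]
 [ 0.4413 -0.2594  0.0083]
 [ 0.4751 -0.3153  0.0082]
 [ 0.5044 -0.2978  0.0067]] mean [ 0.4728 -0.2787  0.0073]
[[0.624  0.173  0.0153]
 [0.5756 0.1827 0.0145]
 [0.5594 0.0978 0.0134]
 [0.6078 0.0882 0.0152]] mean [0.5917 0.1354 0.0146]
[[0.6134 0.1641 0.0149]
 [0.5789 0.1705 0.0152]
 [0.5689 0.1072 0.0131]
 [0.604  0.0996 0.0103]] mean [0.5913 0.1353 0.0134]
0.06516369981910271 0.034014074244943196 yaw of y axis-90: 0.5458717114528695 x 0.5324430852945664
0.08638860072092103 0.049348260511584724 yaw of y axis-90: -0.18904082573887265 x -0.19724256757849407
0.06471792519025935 0.03556719528078312 yaw of y axis-90: -0.1512759637713452 x -0.19809670052684145
screen [ 0.60437012 -0.09663056  0.09      ]
screen [ 0.37658107 -0.0645701   0.09      ]
screen scene [ 0.60159788 -0.0835344   0.09      ] [ 0.38414005 -0.0577598   0.09      ] tip [ 0.62571176 -0.18684609  0.03      ]
[array([ 0.4703, -0.2412,  0.01  ]), array([ 0.4412, -0.2588,  0.01  ]), array([ 0.4748, -0.3148,  0.01  ]), array([ 0.5043, -0.2965,  0.01  ])]
```

Emit:
{"api": "arm_command", "payload": {"series": "1 0.22 0.35 -0.05 1; 1 0.22 0.35 -0.05 1; 1 0.22 0.35 -0.05 1; 1 0.22 0.35 -0.05 1; 1 0.22 0.35 -0.05 1; 1 0.22 0.35 -0.05 1; 1 0.22 0.35 -0.05 1; 1 0.22 0.35 -0.05 1; 1 0.22 0.35 -0.05 1; 1 0.22 0.35 -0.05 1; 1 0.22 0.35 -0.1 1; 1 0.22 0.35 -0.1 1; 1 0.22 0.35 -0.1 1; 1 0.22 0.35 -0.1 1; 1 0.22 0.35 -0.1 1; 1 0.22 0.35 -0.1 1; 1 0.22 0.35 -0.1 1; 1 0.22 0.35 -0.1 1; 1 0.22 0.35 -0.1 1; 1 0.2 0.3 -0.1 1"}}

```text
clock: 2.1
tcp_pos: [0.4736, -0.2764, 0.1555]
ee_rot: [-3.141, -0.001, 1.99]
force: [0.2, 0.2, 0.1]
gripper_width: 1.001
finger_force: 0.0
```

Emit:
{"api": "arm_command", "payload": {"series": "1 0 0 -0.2 0.7; 1 0 0 -0.1 0.7; 1 0 0 0 0; 1 0 0 0 0; 1 0 0 0 0", "newtons": 60}}

```text
clock: 2.6
tcp_pos: [0.4737, -0.2779, 0.1416]
ee_rot: [3.141, 0.0, 2.098]
force: [-0.2, 0.5, -0.3]
gripper_width: 1.002
finger_force: 0.0
```

```bash
python3 - <<'E'
from h import *
o=get_obs();print(o)
cv2.imwrite("pics/w1.png",grab_frame("wrist")[:,:,::-1])
c=cam("wrist",o)
print([proj(c,p).round(1) for p in [(.4705,-.2424,.01),(.4413,-.2594,.01),(.4751,-.3153,.01),(.5044,-.2978,.01)]])
E
```

```text
{'clock': 2.6, 'joints': array([-5.75849018e-01,  1.01453965e-01,  1.96780711e+00,  1.38661112e-06,
        1.07193226e+00, -1.10262018e+00]), 'qd': array([-0.00220071, -0.00079777, -0.00347923,  0.00097597, -0.0010277 ,
       -0.00620519]), 'tau': array([ 7.88656343e-02, -3.92254937e+01, -3.35079110e+01,  4.55982867e-03,
        1.44737621e-02,  7.23135643e-03]), 'tcp_pos': array([ 0.47371062, -0.2778692 ,  0.14155008]), 'ee_rot': array([3.14141137e+00, 3.55797419e-04, 2.09756679e+00]), 'force': array([-0.18507888,  0.45965466, -0.31776179]), 'moment': array([ 0.052897  , -0.01444306, -0.02303923]), 'finger_force': 0.0, 'gripper_width': 1.0015008408406407}
[array([340.1, 182.6]), array([290. , 182.6]), array([293.3, 272.9]), array([340.6, 272.4])]
```

View pics/w1.png

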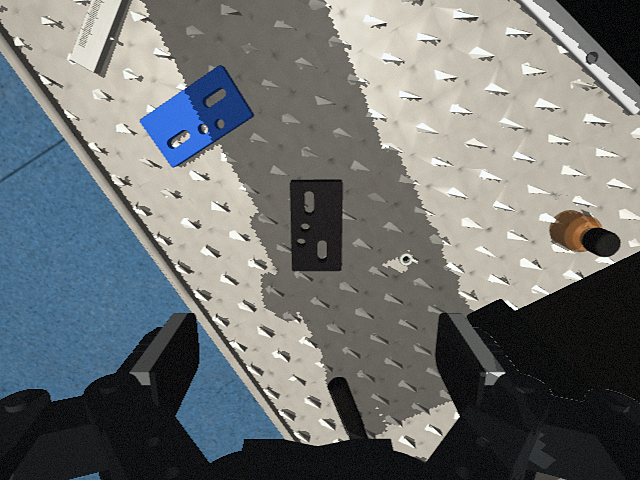

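The wrist view shows the plate top face at corners (291,181),(342,181),(342,271),(291.5,270). This agrees with the prediction within 2 px and is nearly square to the fingers; blue is off at (197,117).

```bash
python3 - <<'E'
from h import *
o=get_obs();c=cam("wrist",o);S=cam("top");
f=lambda x,y:((x+.5)/5-.5+400,(y+.5)/5-.5+213)
px=[(291,181),(291.5,270.5),(342,271),(342,181)]
Q=np.array([atz(c,*p,.01) for p in px]);print(Q.round(4),Q.mean(0))
print("tri",np.array([tri((c,*a),(S,*f(*b))) for a,b in zip(px,[(162,228),(294,140),(242,70),(112,158)])]).round(4))
l=(Q[0]+Q[3]-Q[1]-Q[2])/2;w=(Q[2]+Q[3]-Q[0]-Q[1])/2
print(np.linalg.norm(l),np.linalg.norm(w),np.arctan2(l[1],l[0]),np.arctan2(w[1],w[0])+np.pi/2,o["ee_rot"][2])
m=Q.mean(0);print("units",(m-o["tcp_pos"])/.05)
E
```

```text
[[ 0.4415 -0.2582  0.01  ]
 [ 0.4732 -0.3145  0.01  ]
 [ 0.5049 -0.2965  0.01  ]
 [ 0.4712 -0.241   0.01  ]] [ 0.47269588 -0.27754969  0.01      ]
tri [[ 0.4413 -0.2586  0.0098]
 [ 0.4729 -0.3124  0.0168]
 [ 0.5028 -0.2944  0.0174]
 [ 0.471  -0.2413  0.0087]]
0.06476280124805708 0.035400196039893354 2.1002071678651073 2.0922603890177953 2.097755923757419
units [-0.02168834  0.00786844 -2.6340402 ]
```

Emit:
{"api": "arm_command", "payload": {"series": "1 -0.02 0.01 -0.3 0; 1 0 0 -0.3 0; 1 0 0 -0.3 0; 1 0 0 -0.3 0; 1 0 0 -0.3 0; 1 0 0 -0.3 0; 1 0 0 -0.3 0; 0.8 0 0 -0.3 0; 0.7 0 0 -0.1 0; 0.65 0 0 -0.1 0; 0.6 0 0 -0.1 0; 0.6 0 0 -0.05 0; 0.6 0 0 0 0; 0.6 0 0 0 0; 0.6 0 0 0 0"}}

```text
clock: 4.15
tcp_pos: [0.473, -0.2774, 0.0043]
ee_rot: [3.141, 0.001, 2.099]
force: [-0.6, 0.1, 0.5]
gripper_width: 0.6
finger_force: 0.0
```

Emit:
{"api": "arm_command", "payload": {"series": "0.5 0 0 -0.04 0; 0.4 0 0 0 0; 0.3 0 0 0 0; 0.2 0 0 0 0; 0 0 0 0 0; 0 0 0 0 0; 0 0 0 0 0; 0 0 0 0 0", "newtons": 60}}

```text
clock: 4.95
tcp_pos: [0.473, -0.2774, 0.0022]
ee_rot: [3.141, 0.001, 2.099]
force: [0.8, -0.7, 5.5]
gripper_width: 0.397
finger_force: 60.2
```

```bash
python3 - <<'E'
from h import *
cv2.imwrite("pics/w2.png",grab_frame("wrist")[:,:,::-1]);print(get_obs()["force"])
E
```

```text
[-0.67793284  0.79169019  5.43491559]
```

View pics/w2.png

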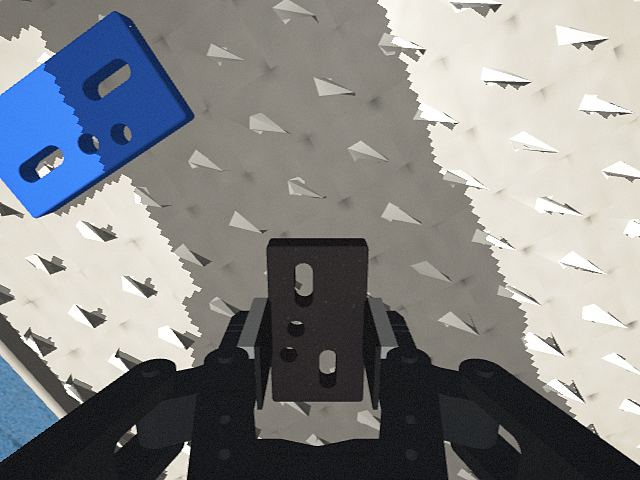

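The wrist view shows the plate held square between the pads, spanning (268,240)-(366,400), and the blue one untouched. Lift next.

Emit:
{"api": "arm_command", "payload": {"series": "0 0 0 0 0; 0 0 0 0.1 0; 0 0 0 0.2 0; 0 0 0 0.3 0; 0 0 0 0.3 0; 0 0 0 0.3 0; 0 0 0 0.3 0; 0 0 0 0.3 0; 0 0 0 0.3 0; 0 0 0 0.3 0; 0 0 0 0.3 0; 0 0 0 0.3 0; 0 0 0 0.2 0; 0 0 0 0 0; 0 0 0 0 0", "newtons": 80}}

```text
clock: 6.5
tcp_pos: [0.4725, -0.2771, 0.1617]
ee_rot: [-3.142, -0.0, 2.099]
force: [-0.1, 0.1, -0.4]
gripper_width: 0.388
finger_force: 79.7
```

```bash
python3 - <<'E'
from h import *
cv2.imwrite("pics/w3.png",grab_frame("wrist")[:,:,::-1]);o=get_obs();print(o["force"],o["tcp_pos"])
E
```

```text
[ 0.09895022  0.61948186 -0.13265679] [ 0.47215892 -0.27683669  0.16108907]
```

View pics/w3.png

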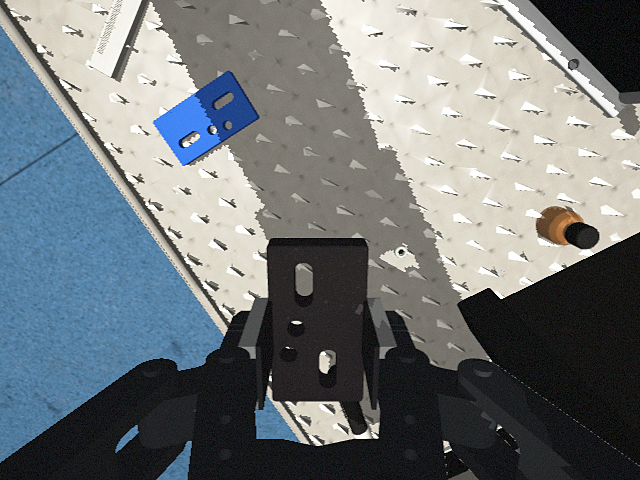

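Still held, in the same place in the hand. Carry it over the screen.

Emit:
{"api": "arm_command", "payload": {"series": "0 0.05 0.2 0 -0.4; 0 0.05 0.4 0 -0.4; 0 0.05 0.4 0 -0.4; 0 0.05 0.4 0 -0.4; 0 0.05 0.4 0 -0.4; 0 0.05 0.4 0 -0.5; 0 0.05 0.4 0 -0.5; 0 0.05 0.4 0 -0.5; 0 0.05 0.4 0 -0.5; 0 0.05 0.4 0 -0.5; 0 0.1 0.4 0 -0.5; 0 0.1 0.4 0 -0.5; 0 0.2 0.4 0 -0.5; 0 0.2 0.4 0 -0.5; 0 0.2 0.4 0 -0.5; 0 0.2 0.4 0 -0.5; 0 0.2 0.4 0 -0.5; 0 0.2 0.4 0 -0.5; 0 0.2 0.4 0 -0.5; 0 0.2 0.4 0 0"}}

```text
clock: 8.55
tcp_pos: [0.5871, 0.1136, 0.1602]
ee_rot: [-3.139, 0.001, 1.378]
force: [1.0, -0.8, -0.1]
gripper_width: 0.386
finger_force: 79.8
```

Emit:
{"api": "arm_command", "payload": {"series": "0 0.05 0.2 0 0; 0 0 0.1 0 0; 0 0 0 0 0; 0 0 0 0 0"}}

```text
clock: 8.95
tcp_pos: [0.5895, 0.1272, 0.1614]
ee_rot: [-3.141, 0.001, 1.379]
force: [0.6, -0.7, -1.0]
gripper_width: 0.387
finger_force: 79.8
```

```bash
python3 - <<'E'
from h import *
o=get_obs();print(o["force"],o["tcp_pos"],o["ee_rot"],o["joints"])
w=grab_frame("wrist");s=grab_frame("scene")[140:400,120:420]
cv2.imwrite("pics/w4.png",np.vstack([cv2.resize(w,(400,300)),cv2.resize(s,(346,300)).repeat(1,1) if 0 else cv2.copyMakeBorder(cv2.resize(s,(346,300)),0,0,0,54,0)])[:,:,::-1])
cv2.imwrite("pics/w4full.png",w[:,:,::-1])
E
```

```text
[ 0.56649101 -0.6848608  -0.96057559] [0.58948176 0.12719509 0.16141186] [-3.14075820e+00  7.73077924e-04  1.37866168e+00] [ 1.71459993e-01  1.82692087e-01  1.83541490e+00 -4.71999238e-04
  1.12454054e+00  3.63798897e-01]
```

View pics/w4.png

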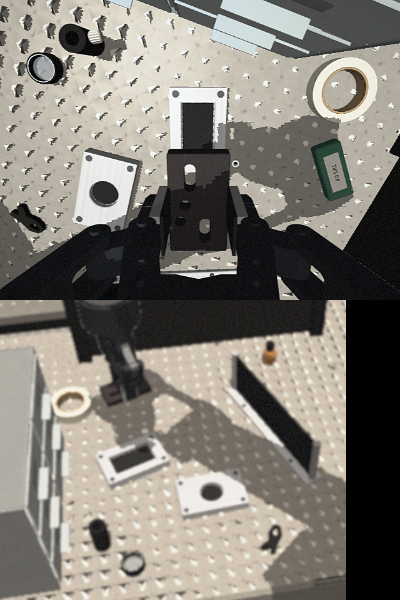

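The wrist view shows the plate near the rectangular nest (its far end at about (315,190) full-size), roughly aligned, and all bystanders in place. Enlarge the nest end to refine.

```bash
python3 - <<'E'
from h import *
i=cv2.imread("pics/w4full.png")
cv2.imwrite("pics/w4c.png",cv2.resize(i[130:250,245:385],(700,600),interpolation=cv2.INTER_CUBIC))
E
```

```text
(no output)
```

View pics/w4c.png

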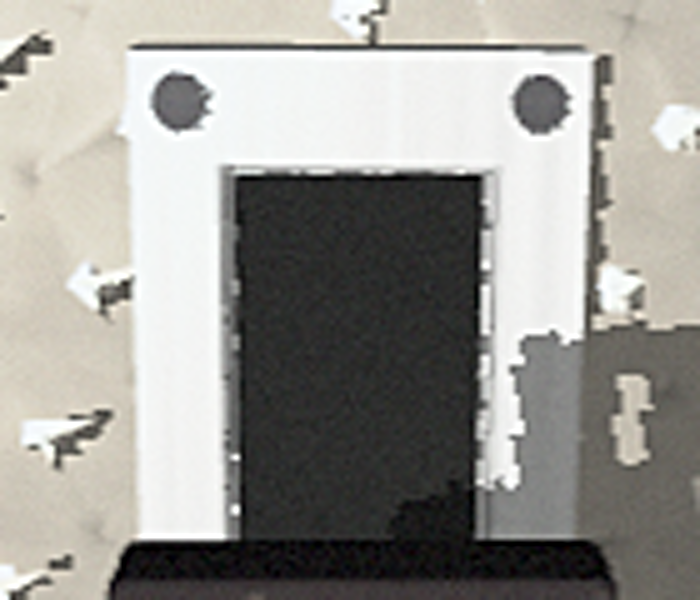

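```bash
python3 - <<'E'
from h import *
o=get_obs();c=cam("wrist",o);T=cam("top")
f=lambda p:((p[0]+.5)/5-.5+245,(p[1]+.5)/5-.5+130)
g=lambda p:((p[0]+.5)/5-.5+194,(p[1]-300+.5)/5-.5+163)
A=lambda p:atz(c,*f(p),.016)
print("holes tri",tri((c,*f((180,100))),(T,*g((79,490)))),tri((c,*f((542,103))),(T,*g((103,375)))))
O=[A(p) for p in((128,47),(592,50),(138,540),(577,540))];M=[A(p) for p in((220,166),(500,166),(228,540),(490,540))];H=[A(p) for p in((180,100),(542,103))]
print(np.array(O+M+H).round(4))
for a,b in((O[0],O[1]),(M[0],M[1]),(H[0],H[1])): d=b-a;print("w",np.linalg.norm(d),"yaw",np.arctan2(d[1],d[0]))
for a,b in((O[0],O[2]),(O[1],O[3]),(M[0],M[2]),(M[1],M[3])): d=a-b;print("long yaw",np.arctan2(-d[0],d[1]))
y=-.19;ey=np.array([-np.sin(y),np.cos(y),0])
for (a,b),h in(((O[0],O[1]),.05),((M[0],M[1]),.0335),((H[0],H[1]),.0432)):print("centre",(a+b)/2-h*ey)
# grasped plate: top face z in hand
print(o["tcp_pos"],o["ee_rot"][2]-np.pi/2)
for p in[(.018,.0325),(-.018,.0325)]:
  q=o["tcp_pos"]+R.from_euler('z',o["ee_rot"][2]-np.pi/2).as_matrix()@np.array([*p,.0078]);print("pred plate far corner px",proj(c,q))
E
```

```text
holes tri [0.57503694 0.18312449 0.01676068] [0.62405611 0.17331378 0.01495921]
[[0.5692 0.1919 0.016 ]
 [0.6318 0.1793 0.016 ]
 [0.5547 0.1227 0.016 ]
 [0.6184 0.1102 0.016 ]
 [0.5782 0.1737 0.016 ]
 [0.6166 0.1662 0.016 ]
 [0.5678 0.1201 0.016 ]
 [0.6058 0.1127 0.016 ]
 [0.5746 0.1836 0.016 ]
 [0.6238 0.1736 0.016 ]]
w 0.06384091341699749 yaw -0.1989890735126022
w 0.03917139217004566 yaw -0.19270695270433422
w 0.05018168687154206 yaw -0.20081777621091806
long yaw -0.2057673561932125
long yaw -0.1909735597419704
long yaw -0.1916743240599345
long yaw -0.19985916455333452
centre [0.59101678 0.13651383 0.016     ]
centre [0.59106322 0.13704912 0.016     ]
centre [0.59106668 0.13616201 0.016     ]
[0.58976027 0.12703724 0.16173925] -0.19274429083895717
pred plate far corner px [370.08551933 243.76946008]
pred plate far corner px [266.31131328 243.76486647]
```

Emit:
{"api": "arm_command", "payload": {"series": "0 0.03 0.1 -0.1 -0.04; 0 0 0.08 -0.2 0; 0 0 0 -0.3 0; 0 0 0 -0.3 0; 0 0 0 -0.3 0; 0 0 0 -0.3 0; 0 0 0 -0.3 0; 0 0 0 -0.3 0; 0 0 0 -0.2 0; 0 0 0 -0.1 0; 0 0 0 -0.1 0; 0 0 0 -0.1 0; 0 0 0 0 0; 0 0 0 0 0; 0 0 0 0 0; 0 0 0 0 0"}}

```text
clock: 10.65
tcp_pos: [0.592, 0.137, 0.0324]
ee_rot: [3.141, -0.0, 1.376]
force: [-0.1, -0.0, -0.8]
gripper_width: 0.388
finger_force: 79.8
```

```bash
python3 - <<'E'
from h import *
o=get_obs();print(o["force"],o["tcp_pos"],o["ee_rot"],o["gripper_width"])
w=grab_frame("wrist");s=grab_frame("scene")[230:320,180:300]
cv2.imwrite("pics/w5.png",np.hstack([w[120:440,200:440],cv2.resize(s,(427,320),interpolation=cv2.INTER_CUBIC)])[:,:,::-1])
E
```

```text
[-0.11055662 -0.0247241  -0.78254363] [0.59204023 0.13695836 0.03235004] [ 3.14067239e+00 -3.92672799e-04  1.37560712e+00] 0.3876344491376142
```

View pics/w5.png

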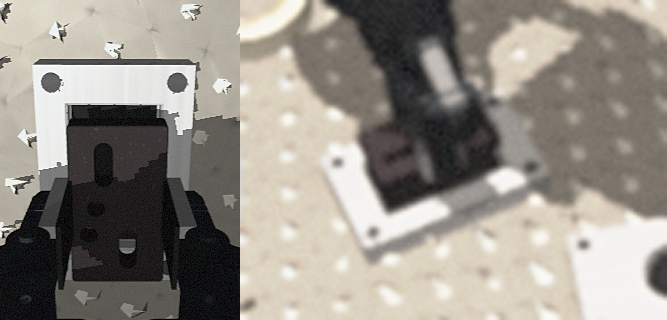

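```bash
python3 - <<'E'
from h import *
o=get_obs();c=cam("wrist",o);f=lambda x,y:(x+200,y+120)
yaw=o["ee_rot"][2]-np.pi/2;B=R.from_euler('z',yaw).as_matrix()
L=lambda q:(B.T@(q-o["tcp_pos"])*1000).round(2)  # tool-aligned mm: x short, y long
for n,p in dict(hl=(51,82),hr=(177.5,82),ol=(34,65),or_=(195,65),ml=(65.5,104),mr=(163.5,104)).items(): print(n,L(atz(c,*f(*p),.016)))
for n,p in dict(pl=(67,125.5),pr=(167.5,125.5),bl=(73,280.5),br=(162.5,280.5)).items(): print(n,L(atz(c,*f(*p),o["tcp_pos"][2]+.0078)))
E
```

```text
hl [-26.55  42.31 -16.16]
hr [ 23.56  42.31 -16.16]
ol [-32.88  49.07 -16.16]
or_ [ 30.12  49.06 -16.16]
ml [-21.14  33.31 -16.16]
mr [ 18.32  33.31 -16.16]
pl [-17.79  31.86   7.8 ]
pr [17.12 31.85  7.8 ]
bl [-17.74 -32.17   7.8 ]
br [ 17.49 -32.19   7.8 ]
```

The wrist crop (offset 200,120) shows the plate square over the pocket, about 1 mm off to +x, with holes at (51,82) and (177,82) level. The scene crop shows it hovering above the rectangular nest. A small trim and lowering remains.

Emit:
{"api": "arm_command", "payload": {"series": "0 -0.01 -0.005 -0.03 0; 0 -0.015 0 -0.03 0; 0 0 0 -0.025 0; 0 0 0 0 0; 0 0 0 0 0; 0 0 0 0 0; 0 0 0 0 0; 0 0 0 0 0"}}

```text
clock: 11.55
tcp_pos: [0.5905, 0.1366, 0.0276]
ee_rot: [3.141, -0.0, 1.376]
force: [0.5, -0.4, -0.6]
gripper_width: 0.393
finger_force: 79.8
```

```bash
python3 - <<'E'
from h import *
o=get_obs();print(o["force"],o["tcp_pos"],o["ee_rot"],o["qd"].round(4))
w=grab_frame("wrist")
cv2.imwrite("pics/w6.png",cv2.resize(w[150:420,240:400],(356,600),interpolation=cv2.INTER_CUBIC)[:,:,::-1])
E
```

```text
[ 0.46068066 -0.44457515 -0.61591211] [0.59047245 0.13661852 0.0276188 ] [ 3.14140838e+00 -6.14798144e-05  1.37559813e+00] [-0.0005  0.0005 -0.0001 -0.0014 -0.0009 -0.0013]
```

View pics/w6.png

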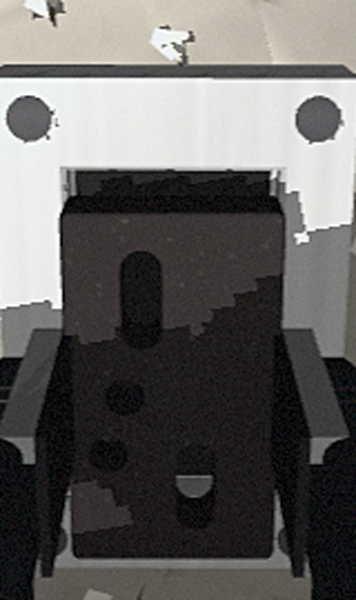

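The final view has the plate centred on the pocket (plate edges at x=61/285, pocket edges at 60/286). It is square to the nest, about 9.5 mm above it, and motionless.

```bash
python3 -c "
from cell import *
print(sign_off())"
```

```text
the job is handed in; nothing more can be done
None
```

I carried the black plate over the screen and it is now held still and level about 9.5 mm above the rectangular pocket, centred and aligned with it; the job is handed in.

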